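Roll the sample pot up to the code reader and start the reading

TASK

With the fingertips, push the blue-lidded sample pot up its lane of the sloped ramp, without lifting it, until it drops into the dip at the top and rests against the code reader, so that it cannot roll back; then press the green button on the reader fully down and let it go. Push gently and stay with the pot, so that it neither shoots ahead nor runs back down the slope, and leave the orange-lidded pot and everything else where it is.

Things in the scene. Friction and masses are not known exactly. Their poses are not given: they have to be found in the camera images.
- ramp: Fixed two-lane ramp, 310 mm long, 170 mm wide, cream floor, aluminium rails, dark code reader (68 mm high) across its upper end. Origin on the table; x points uphill along the lanes (level), y left across them, z up. Lanes centred on y = +41 and -41 mm, 76 mm wide between 6 mm rails that stand 18 mm above the floor. Floor rises 8 degrees from x = -140 to +50 mm.
- incline (a point): Point on the ramp's floor at its lower end, midway between the lanes, 12 mm above the table, x = -140 mm in the ramp's frame; just below it a lip 8 mm high and thick crosses the lanes. x points up the slope along the floor, z square to the floor. A pot lying on the slope has its centre at z = 25 mm in this frame.
- dip_edge (a point): Top of the slope, between the lanes: x = +50 mm in the ramp's frame, 39 mm above the table. Here the floor steps 5 mm down into a black dip 44.5 mm long that falls slightly towards the reader. A pot whose centre is past this edge drops in and rolls on to the reader by itself.
- reader_face (a point): Point on the reader's downhill face, between the lanes, x = +94.5 mm in the ramp's frame, 58 mm above the table. A pot at rest in the dip touches this face: its centre is then at x = +69.5, z = 58 mm in the ramp's frame.
- blue_pot: Sealed white sample pot with a blue screw lid, a smooth, slippery plastic cylinder 50 mm in diameter and 70 mm long, 60 to 130 g, lying across either lane of the ramp, free to roll. Origin at its centre; y is its long axis, towards the lid; x and z turn as it rolls. It starts against the low lip at the bottom, centre at x = -125, z = 39 mm in the ramp's frame. Let go on the slope, it rolls back.
- orange_pot: The same pot with an orange lid, at the bottom of the other lane. It stays there.
- read_button (a joint): Travel of the green push button on top of the reader: 0 up, 0.006 m fully down; a spring pushes it back up, about 5 N when fully down.
- read_button_top (a point): Centre of the top of the green button (32 mm in diameter, pressed straight down, on the ramp's midline, x = 126.5 mm and about 88 mm above the table) when up; it moves with the button. Its grey housing, 48 mm across, ends 10 mm below the top.
- white_pot: White upright sample pot, 50 mm in diameter, 70 mm high, standing loose beside the ramp; origin at the centre of its underside. To be left alone.
- marker: Marker pen with a red cap, 130 mm long, 14 mm thick, lying loose beside the ramp; origin 65 mm from its blunt end on its axis, x along it. To be left alone.
- amber_bottle: Amber bottle, 70 mm in diameter, 150 mm high, standing loose; origin at the centre of its underside. To be left alone.
- tube_rack: Blue tube rack with capped tubes, 90 x 170 mm, 102 mm high over the caps, loose; origin at the centre of its underside. To be left alone.
- beaker: Empty glass beaker, 68 mm in diameter, 80 mm high, loose; origin at the centre of its underside. To be left alone.
- tip_box: Grey box with a yellow lid, 85 x 120 mm, 75 mm high, loose; origin at the centre of its underside. To be left alone.
Things that resemble listed ones, but are neither listed nor needed, are in the scene too. What is shaped like the blue_pot but red is not meant.

How it is judged:
On the way, in this order (a step that is already met when the one before it is completed fails the run):
1. the blue-lidded pot rests in the dip against the reader (x of blue_pot in the frame of ramp between 0.0665 and 0.073 m and z of blue_pot in the frame of ramp between 0.05 and 0.0615 m and y of blue_pot in the frame of ramp between -0.06 and 0.06 m and angle between the y axis of blue_pot and the y axis of ramp, either way round below 0.15 rad and linear speed of blue_pot below 0.02 m/s), for 0.2 s.
2. the green button is pressed fully down (over 4.5 mm of 6) with the pot in the dip (x of blue_pot in the frame of ramp between 0.0665 and 0.073 m and z of blue_pot in the frame of ramp between 0.05 and 0.0615 m and y of blue_pot in the frame of ramp between -0.06 and 0.06 m and value of joint read_button above 0.0045 m), for 0.05 s.
At the end, for the whole second after the job is handed in: The blue-lidded pot lies at rest in the dip, across the lane, within 3 mm of touching the reader; the button is up again; the orange-lidded pot is within 15 mm of where it was (all of step 1 and value of joint read_button below 0.002 m and distance of orange_pot from where it was at the start of the episode below 0.015 m).
It fails at once if the blue-lidded pot is lifted more than 10 mm off the ramp's floor (z of blue_pot in the frame of incline above 0.035 m).
It fails at once if the blue-lidded pot is flicked or let run (faster than 0.45 m/s) (linear speed of blue_pot above 0.45 m/s).
It fails at once if the blue-lidded pot is squeezed or rammed (over 25 N from the fingers) (contact force between the fingers and blue_pot above 25 N).
It fails at once if the orange-lidded pot is moved more than 15 mm (distance of orange_pot from where it was at the start of the episode above 0.015 m).
It fails at once if another thing on the bench is moved more than 25 mm (distance of any of white_pot, marker, amber_bottle, tube_rack, beaker, tip_box from where it was at the start of the episode above 0.025 m).
It also fails if it takes over 48 s, if anything falls off the work surface, if the arm or the gripper's body presses on something with over 40 N, if the wrist force passes 120 N, or if a joint passes its speed limit or range.

ROBOT

A 6-joint arm with a two-finger parallel gripper is mounted at the origin on the work surface. World frame = base frame: x ahead of the robot, y to its left, z up, the work surface at z = 0. Lengths are in m, angles in rad, forces in N, time in s.
With the tool pointing down it reaches from about 0.35 to 0.775 m from the base axis. Payload 7.3 kg.
Tool frame: the origin (TCP) lies between the finger pads; the fingertips stand robot.tcp_to_tips ahead of it and the grasp point (between the pads) lies 2 mm behind it (robot.tcp_to_tips is the distance from the TCP to the fingertips, in m); y points along the fingers, x is the direction in which the jaws open and shut, and the axes are right-handed (so a half turn about y gives the same grasp; the last joint's range is limited). The gripper opens to 92 mm and grips with 3 to 60 N. Pads are 19 mm wide; open, the fingers measure 130 mm over their backs; the gripper's body (75 mm by 190 mm) begins 47 mm behind the grasp point.
Start: joints at [-1.372, 0.342, 1.524, -0, 1.275, -0.146], TCP at [0.177, -0.494, 0.244] pointing down, gripper open.
Joint ranges: [-2.53, 2.53], [-0.77, 2.02], [0.04, 2.7], [-1, 4.14], [0.28, 2.66], [-3.11, 3.11]. Speed limits (rad/s): [2.57, 2.57, 3.14, 3.14, 3.14, 3.14].

INTERFACE

Orientations are given as [roll, pitch, yaw] about the fixed x, y, z axes, in that order (R = Rz(yaw) Ry(pitch) Rx(roll)).
In Python, from cell import status, read_camera, get_calibration, robot gives the robot as it stands.
- The arm moves only by the shell command python3 -m creep 'ROWS' [FORCE]. ROWS is JSON, a list of rows, each an object of numbers: "dx", "dy", "dz": the shift along the tool's x, y, z in m; "rx", "ry", "rz": the turn, a rotation vector about the tool's x, y, z in rad; "gripper": the opening, from 0 (shut) to 1 (fully open). A call has 1 to 20 rows; each row is the pose to reach, as a shift and turn from the pose commanded when the call began, along the tool's axes at that moment; what a row does not reach only later rows make up. A row lasts 1/8 s, in which the tool goes at most 62.5 mm and 10.7 degrees, less where a joint would pass 70% of its speed; a pose out of reach is approached as far as the arm can. A call with a gripper value outside its range is refused whole. The fingers move at their own pace and stop on an object; FORCE is the grip in N (left out, the last holds). Time passes only in rows, so rows that repeat a pose let the fingers close. It gives the time, the measured TCP pose, the force and the opening at its end, in the units of the state.
- status.observe(): the state, without advancing time (a new reading comes with each control period).
- read_camera(name): name is "side" or "top"; returns (picture, depth): 480x640x3 uint8, red, green, blue; 480x640 float32, m along the optical axis (not along the pixel's ray), 0 where there is no reading.
- get_calibration(name): a dict with "fx", "fy", "cx", "cy" (pixels), "xyz" and "rotation" of the camera in the world. Camera axes: x right, y down, z forward; pixel columns grow to the right and rows downward; lengths in m; the calibration is good to about 2 mm. A picture is of the moment at which its call begins. get_calibration takes no time and is no camera call.
- robot.hand_in(): hands the job in, once; it reports no verdict.
The state is a dict: "time": time; "qpos": joint angles; "qvel": joint speeds; "joint_efforts": joint torques, N m; "tool_pos": TCP position; "tool_rot": TCP orientation; "contact_force": force on the tool from outside, world axes, zero at the start; "torque": the same for the moment, N m; "opening": finger opening in m.
Only numpy, scipy, OpenCV 4.12 (cv2) and the standard library are available. Lean on these libraries where they do the work, as an engineer would, in place of code of your own. Each camera call takes 0.05 s, during which the arm holds its last target.

## Working session

There is one attempt and no reset: what is moved stays moved. The work goes in short steps, Python scripts to look and compute and a shell command to move; the robot and the scene stay as the last step left them, time stands still between calls to the robot, and variables do not carry over. Pictures are saved under pics/ and viewed, and the job is handed in when it is done.

```bash
ls; mkdir -p pics
python3 - <<'E'
from cell import status, read_camera, get_calibration, robot
import cv2,numpy as np
s=status.observe();print({k:np.round(v,3).tolist() for k,v in s.items()},robot.tcp_to_tips)
for n in("side","top"):
    p,d=read_camera(n);c=get_calibration(n);print(n,c)
    cv2.imwrite(f"pics/{n}0.png",p[:,:,::-1]);np.save(f"pics/{n}0.npy",d)
E
```

```text
pics
{'time': 0.0, 'qpos': [-1.372, 0.343, 1.525, -0.0, 1.275, -0.146], 'qvel': [0.0, -0.001, -0.0, -0.0, -0.002, -0.0], 'joint_efforts': [-0.001, -43.125, -24.422, 0.072, 0.056, -0.0], 'tool_pos': [0.177, -0.494, 0.243], 'tool_rot': [-1.571, 0.001, -1.226], 'contact_force': [0.519, 0.411, 1.198], 'torque': [-0.028, -0.006, 0.007], 'opening': 0.092} 0.017
side {'fx': 516.8191338983895, 'fy': 516.8191338983895, 'cx': 320.4429559611051, 'cy': 226.86872786370984, 'xyz': array([-0.02582179,  0.62996121,  0.64497066]), 'rotation': array([-2.11259468,  0.02033115, -2.41313854])}
top {'fx': 457.58353506261045, 'fy': 457.58353506261045, 'cx': 325.0452017125237, 'cy': 241.9819008291505, 'xyz': array([ 0.52547603, -0.04136494,  1.0152475 ]), 'rotation': array([-3.05474187,  0.01110961, -1.57348051])}
```

View pics/side0.png

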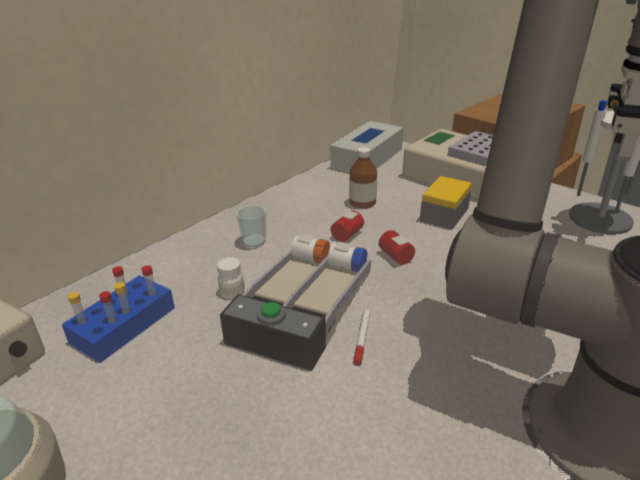

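View pics/top0.png

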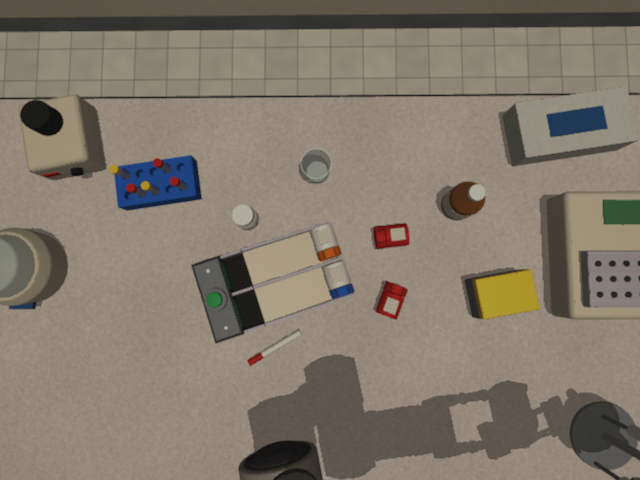

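```bash
cat > h.py <<'E'
from cell import status, read_camera, get_calibration, robot
import cv2,numpy as np
from scipy.spatial.transform import Rotation as R
def ray(n,u,v,z):
    c=get_calibration(n);M=R.from_euler('xyz',c['rotation']).as_matrix()
    d=M@np.array([(u-c['cx'])/c['fx'],(v-c['cy'])/c['fy'],1]);o=np.array(c['xyz'])
    return o+d*(z-o[2])/d[2]
def proj(n,P):
    c=get_calibration(n);M=R.from_euler('xyz',c['rotation']).as_matrix()
    q=M.T@(np.array(P)-c['xyz']);return np.array([c['cx']+c['fx']*q[0]/q[2],c['cy']+c['fy']*q[1]/q[2]])
def blobs(p,lo,hi,amin=30):
    h=cv2.cvtColor(p,cv2.COLOR_RGB2HSV);m=cv2.inRange(h,np.array(lo),np.array(hi))
    n,l,s,c=cv2.connectedComponentsWithStats(m)
    return [(np.round(c[i],1).tolist(),s[i].tolist()) for i in range(1,n) if s[i][4]>=amin],l
E
python3 - <<'E'
from h import *
for n in("top","side"):
    p=cv2.imread(f"pics/{n}0.png")[:,:,::-1].copy()
    for name,lo,hi in(("green",(50,100,50),(75,255,255)),("blue",(105,130,60),(125,255,255)),("orange",(5,150,120),(16,255,255)),("cream",(12,25,150),(30,90,255))):
        print(n,name,[b for b in blobs(p,lo,hi,60)[0]][:12])
    x0,y0=(180,200) if n=="top" else (210,190)
    cv2.imwrite(f"pics/{n}crop.png",cv2.resize(p[y0:y0+170,x0:x0+226,::-1],None,fx=3.5,fy=3.5,interpolation=cv2.INTER_CUBIC))
for u,v in((214,299.5),): print(ray("top",u,v,.088))
print(ray("side",270.5,310,.088))
E
```

```text
top green [([623.7, 211.5], [604, 201, 36, 23, 633]), ([213.8, 299.3], [207, 292, 15, 15, 180])]
top blue [([576.5, 121.0], [547, 107, 60, 29, 1223]), ([157.3, 183.4], [115, 156, 86, 54, 2721]), ([341.6, 290.9], [330, 284, 23, 14, 188]), ([23.8, 305.9], [10, 303, 23, 5, 60])]
top orange [([329.0, 252.7], [323, 248, 13, 11, 96])]
top cream [([385.0, 65.2], [376, 53, 19, 24, 287]), ([254.1, 66.4], [244, 55, 20, 23, 248]), ([514.0, 60.3], [508, 54, 13, 13, 100]), ([121.3, 62.9], [116, 57, 12, 12, 90]), ([237.1, 72.7], [233, 65, 10, 13, 75]), ([314.7, 72.2], [299, 64, 30, 13, 216]), ([368.8, 71.6], [365, 65, 11, 12, 93]), ([446.0, 71.9], [431, 65, 30, 11, 173]), ([499.8, 70.9], [497, 64, 8, 12, 64]), ([184.8, 74.1], [174, 68, 24, 10, 122]), ([55.7, 138.5], [23, 97, 61, 71, 2292]), ([304.2, 260.7], [29, 97, 611, 383, 79815])]
side green [([270.6, 308.9], [262, 302, 18, 15, 207])]
side blue [([367.7, 135.3], [355, 130, 26, 12, 145]), ([357.5, 255.1], [353, 248, 11, 15, 101]), ([114.0, 312.1], [63, 276, 106, 68, 2057])]
side orange [([319.1, 248.0], [314, 240, 13, 18, 137])]
side cream [([608.3, 116.2], [603, 110, 11, 13, 101]), ([381.0, 125.2], [363, 121, 39, 12, 98]), ([264.5, 360.2], [0, 129, 570, 351, 87691]), ([365.8, 147.6], [356, 139, 21, 14, 92]), ([562.6, 202.8], [542, 184, 60, 49, 1066]), ([617.8, 230.4], [585, 203, 55, 47, 689]), ([286.2, 280.4], [256, 261, 61, 41, 1202]), ([325.2, 290.1], [295, 269, 60, 44, 1374]), ([563.2, 351.2], [545, 330, 35, 45, 892]), ([510.2, 371.5], [472, 356, 65, 27, 212])]
[0.49057627 0.19308682 0.088     ]
[0.48478009 0.19878193 0.088     ]
```

View pics/topcrop.png

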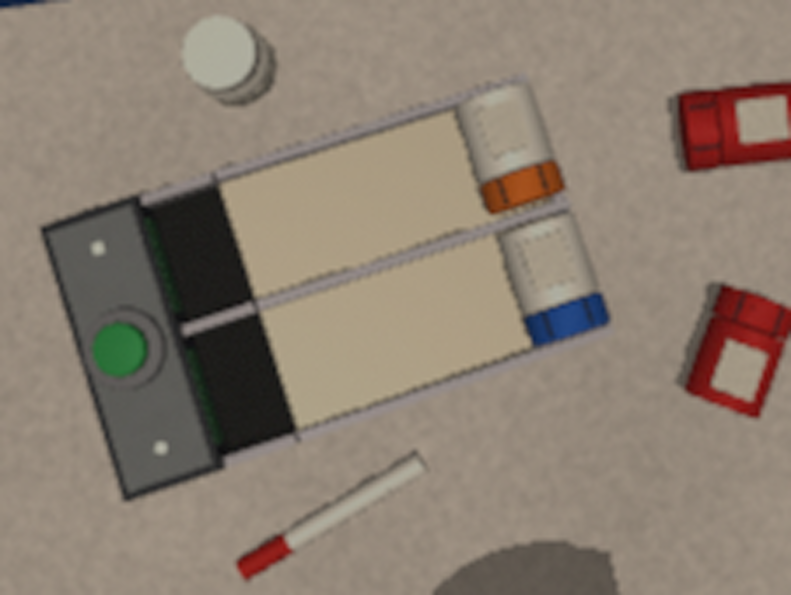

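View pics/sidecrop.png

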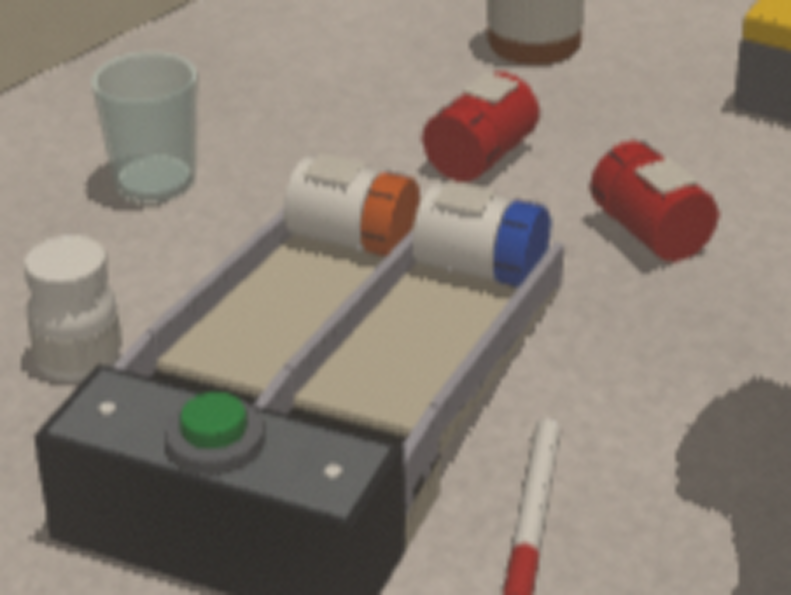

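Run:
```python
from h import *
f=lambda u,v,z:ray("top",180+(u+.5)/3.5-.5,200+(v+.5)/3.5-.5,z)
A,B,C,D=[f(*q,.068) for q in((42,230),(137,198),(222,466),(126,499))]
print(A,B,C,D,(A+B+C+D)/4)
ydir=((D-A)+(C-B))/2; print("width",np.linalg.norm(D-A),np.linalg.norm(C-B),np.linalg.norm(B-A),np.linalg.norm(C-D))
yaw1=np.arctan2(ydir[1],ydir[0])-np.pi/2
e1=f(216,178,.057);e2=f(297,438,.057) # rail tops at dip edge
yd=e2-e1;yaw2=np.arctan2(yd[1],yd[0])-np.pi/2;print("edge",np.linalg.norm(yd),yaw2)
# right rail top kinks, outer low end
l=f(522,78,.032);yaw4=None
print("rail low",l,"edge",e1,(e1-l))
b=ray("top",213.8,299.3,.088);bs=ray("side",270.6,308.2,.088)
print("yaws",yaw1,yaw2,np.degrees([yaw1,yaw2]),b,bs)
yaw=(yaw1+yaw2)/2
X=np.array([np.cos(yaw),np.sin(yaw)]);Y=np.array([-X[1],X[0]])
o1=b[:2]-.1265*X; em=(e1+e2)[:2]/2-.05*X
print("origin",o1,em,bs[:2]-.1265*X)
for n,lid in(("top",(341.6,290.9)),("side",(357.5,255.1))): 
    print(n,ray(n,*lid,.05))
import itertools
o=(o1+em)/2
for x,y,z in((-.125,.041,.039),(-.125,-.041,.039)):
    P=np.r_[o+x*X+y*Y,z];print("pred pot",P,proj("top",P),proj("side",P))
```

```text
[0.56029616 0.2459716  0.068     ] [0.57910784 0.18981791 0.068     ] [0.42203935 0.13723101 0.068     ] [0.40310023 0.19317811 0.068     ] [0.4911359  0.19154966 0.068     ]
width 0.16582434752920824 0.16563784146386734 0.05922091447048047 0.05906580118133408
edge 0.1623936819867643 -4.398728903327832
rail low [ 0.6546737  -0.03888689  0.032     ] edge [0.59160463 0.14511807 0.057     ] [-0.06306907  0.18400496  0.025     ]
yaws -4.388847937006903 -4.398728903327832 [-251.46246372 -252.02860138] [0.49097788 0.19349884 0.088     ] [0.48799048 0.19550413 0.088     ]
origin [0.53060246 0.07336499] [0.53003123 0.07258168] [0.52761507 0.07537028]
top [ 0.50644853 -0.06531068  0.05      ]
side [ 0.50883178 -0.06484153  0.05      ]
pred pot [ 0.53053491 -0.05857876  0.039     ] [338.23730712 279.41312127] [347.27540162 257.01251885]
pred pot [ 0.60840824 -0.03289325  0.039     ] [326.05012485 242.95693797] [311.18879786 248.91003278]
```

```bash
cat >> h.py <<'E'
yaw=np.radians(108.25);X=np.array([np.cos(yaw),np.sin(yaw),0]);Y=np.array([-X[1],X[0],0]);O=np.array([.530,.073,0])
TR=R.from_euler('xyz',[-np.pi/2,0,yaw-np.pi/2])
def ramp(P): d=np.array(P)-O; return np.array([d@X,d@Y,d[2]])
def where():
    s=status.observe();P=np.array(s['tool_pos']);r=ramp(P)
    print("t %.2f"%s['time'],"ramp tcp mm",np.round(r*1e3,1),"tips z %.1f"%(1e3*(r[2]-.017)),"rot",np.round(s['tool_rot'],3),"F ramp",np.round([s['contact_force']@X,s['contact_force']@Y,s['contact_force'][2]],2),"op %.4f"%s['opening'])
    return s
def go(x,y,z):
    s=where();Rt=R.from_euler('xyz',s['tool_rot']);T=O+x*X+y*Y+np.array([0,0,z])
    d=Rt.inv().apply(T-s['tool_pos']);rv=(Rt.inv()*TR).as_rotvec()
    print("world",np.round(T,3),"shift",np.round(d,4),"rotvec",np.round(rv,4))
E
python3 - <<'E'
from h import *
go(-.190,.041,.20)
print(ramp(ray("top",392,301,.025)),ramp(ray("top",391,236,.025)))
E
```

```text
t 0.10 ramp tcp mm [-427.8  512.4  243.1] tips z 226.1 rot [-1.571e+00  1.000e-03 -1.226e+00] F ramp [0.26 0.28 0.28] op 0.0918
world [ 0.551 -0.12   0.2  ] shift [-0.2253  0.0435  0.4774] rotvec [-1.2000e-03 -1.5445e+00 -9.0000e-04]
[-0.22008969  0.12085795  0.025     ] [-0.26394854 -0.01220096  0.025     ]
```

Candidates in the top view are the blue-lidded pot at (339,280), the orange-lidded pot at (327,241), and red pots at (391,236) and (392,301). Only the one at (339,280) has a white body with a blue lid. The enlarged crop confirms it, in the +y lane. Next I move behind it.

```bash
python3 -m creep '[{"dx":-0.0225,"dy":0.004,"dz":0.048,"ry":-0.155,"gripper":0.2},{"dx":-0.045,"dy":0.009,"dz":0.096,"ry":-0.31,"gripper":0.2},{"dx":-0.0675,"dy":0.013,"dz":0.143,"ry":-0.463,"gripper":0.2},{"dx":-0.09,"dy":0.017,"dz":0.191,"ry":-0.618,"gripper":0.2},{"dx":-0.1125,"dy":0.022,"dz":0.239,"ry":-0.772,"gripper":0.2},{"dx":-0.135,"dy":0.026,"dz":0.286,"ry":-0.927,"gripper":0.2},{"dx":-0.158,"dy":0.03,"dz":0.334,"ry":-1.08,"gripper":0.2},{"dx":-0.18,"dy":0.035,"dz":0.382,"ry":-1.236,"gripper":0.2},{"dx":-0.203,"dy":0.04,"dz":0.43,"ry":-1.39,"gripper":0.2},{"dx":-0.2253,"dy":0.0435,"dz":0.4774,"ry":-1.5445,"gripper":0.2},{"dx":-0.2253,"dy":0.0435,"dz":0.4774,"ry":-1.5445,"gripper":0.2},{"dx":-0.2253,"dy":0.0435,"dz":0.4774,"ry":-1.5445,"gripper":0.2}]'
python3 - <<'E'
from h import *
go(-.190,.041,.048)
p,d=read_camera("top");cv2.imwrite("pics/t1.png",cv2.resize(p[180:380,250:450,::-1],None,fx=3,fy=3))
p,d=read_camera("side");cv2.imwrite("pics/s1.png",cv2.resize(p[150:350,240:480,::-1],None,fx=3,fy=3))
E
```

```text
t 0.10 ramp tcp mm [-427.8  512.4  243.1] tips z 226.1 rot [-1.571e+00  1.000e-03 -1.226e+00] F ramp [0.26 0.28 0.28] op 0.0918
world [ 0.551 -0.12   0.048] shift [-0.2251  0.1955  0.4774] rotvec [-1.2000e-03 -1.5445e+00 -9.0000e-04]invalid input at $[0]: expected keys dx, dy, dz, rx, ry, rz, gripper
```

```bash
python3 -m creep '[{"dx":-0.0225,"dy":0.004,"dz":0.048,"rx":0,"ry":-0.155,"rz":0,"gripper":0.2},{"dx":-0.045,"dy":0.009,"dz":0.096,"rx":0,"ry":-0.31,"rz":0,"gripper":0.2},{"dx":-0.0675,"dy":0.013,"dz":0.143,"rx":0,"ry":-0.463,"rz":0,"gripper":0.2},{"dx":-0.09,"dy":0.017,"dz":0.191,"rx":0,"ry":-0.618,"rz":0,"gripper":0.2},{"dx":-0.1125,"dy":0.022,"dz":0.239,"rx":0,"ry":-0.772,"rz":0,"gripper":0.2},{"dx":-0.135,"dy":0.026,"dz":0.286,"rx":0,"ry":-0.927,"rz":0,"gripper":0.2},{"dx":-0.158,"dy":0.03,"dz":0.334,"rx":0,"ry":-1.08,"rz":0,"gripper":0.2},{"dx":-0.18,"dy":0.035,"dz":0.382,"rx":0,"ry":-1.236,"rz":0,"gripper":0.2},{"dx":-0.203,"dy":0.04,"dz":0.43,"rx":0,"ry":-1.39,"rz":0,"gripper":0.2},{"dx":-0.2253,"dy":0.0435,"dz":0.4774,"rx":0,"ry":-1.5445,"rz":0,"gripper":0.2},{"dx":-0.2253,"dy":0.0435,"dz":0.4774,"rx":0,"ry":-1.5445,"rz":0,"gripper":0.2},{"dx":-0.2253,"dy":0.0435,"dz":0.4774,"rx":0,"ry":-1.5445,"rz":0,"gripper":0.2}]'
python3 - <<'E'
from h import *
go(-.190,.041,.048)
p,d=read_camera("top");cv2.imwrite("pics/t2.png",cv2.resize(p[180:380,250:450,::-1],None,fx=3,fy=3))
p,d=read_camera("side");cv2.imwrite("pics/s2.png",cv2.resize(p[150:350,240:480,::-1],None,fx=3,fy=3))
E
```

```text
time: 1.7
tool_pos: [0.5502, -0.1208, 0.1999]
tool_rot: [-1.571, 0.001, 0.318]
contact_force: [-0.2, -0.5, -0.3]
opening: 0.0188
t 1.70 ramp tcp mm [-190.4   41.5  199.9] tips z 182.9 rot [-1.571e+00  1.000e-03  3.180e-01] F ramp [-0.44  0.31 -0.32] op 0.0188
world [ 0.551 -0.12   0.048] shift [0.0007 0.1519 0.0003] rotvec [-0.0002 -0.0006 -0.001 ]
```

View pics/s2.png

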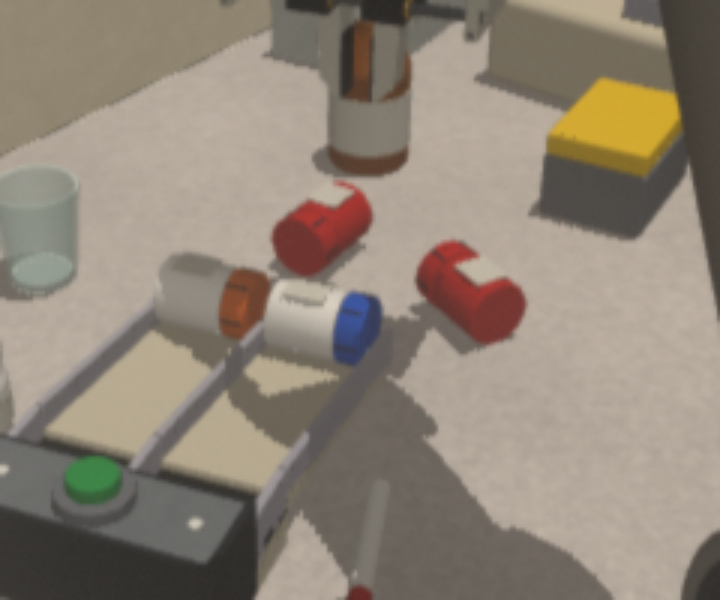

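```bash
python3 -m creep '[{"dx":0,"dy":0.05,"dz":0,"rx":0,"ry":0,"rz":0,"gripper":0.2},{"dx":0,"dy":0.1,"dz":0,"rx":0,"ry":0,"rz":0,"gripper":0.2},{"dx":0,"dy":0.13,"dz":0,"rx":0,"ry":0,"rz":0,"gripper":0.2},{"dx":0,"dy":0.15,"dz":0,"rx":0,"ry":0,"rz":0,"gripper":0.2},{"dx":0,"dy":0.15,"dz":0,"rx":0,"ry":0,"rz":0,"gripper":0.2}]'
python3 - <<'E'
from h import *
where()
p,d=read_camera("top");cv2.imwrite("pics/t3.png",cv2.resize(p[180:380,250:450,::-1],None,fx=3,fy=3))
p,d=read_camera("side");cv2.imwrite("pics/s3.png",cv2.resize(p[150:350,240:480,::-1],None,fx=3,fy=3))
E
```

```text
time: 2.42
tool_pos: [0.5492, -0.1215, 0.0492]
tool_rot: [-1.569, 0.002, 0.316]
contact_force: [-0.3, -0.1, 0.9]
opening: 0.0184
t 2.42 ramp tcp mm [-190.7   42.7   49.2] tips z 32.2 rot [-1.569  0.002  0.316] F ramp [0.05 0.35 0.92] op 0.0184
```

View pics/s3.png

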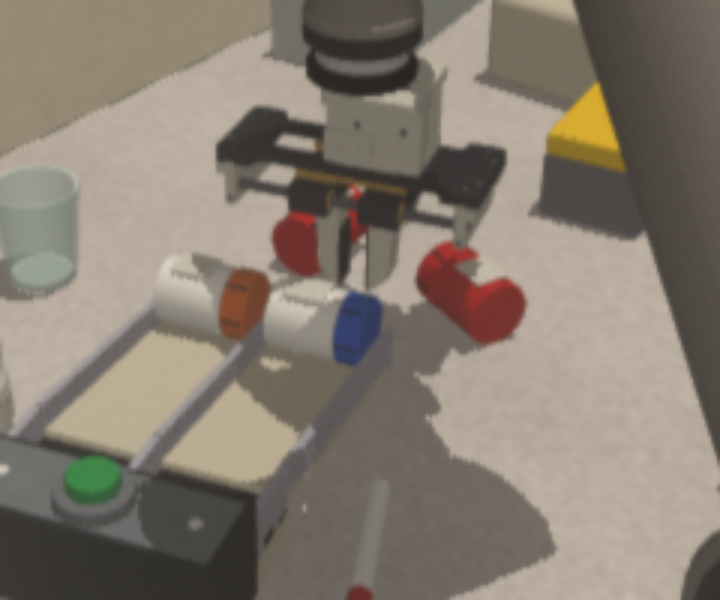

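View pics/t3.png

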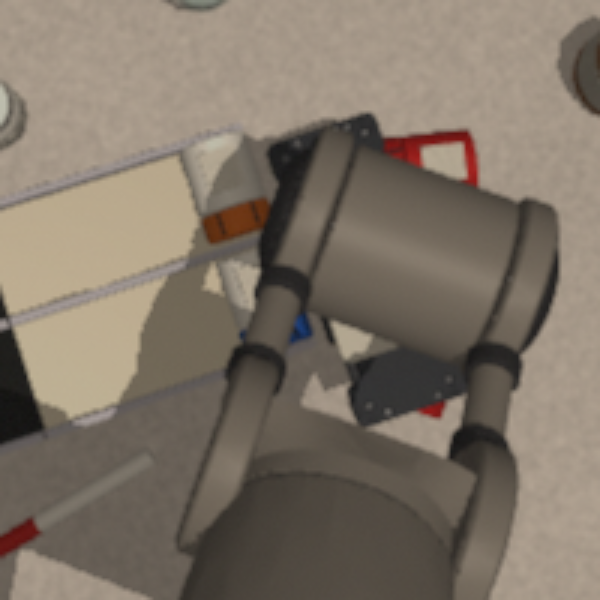

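Run:
```python
from h import *
from scipy.optimize import fsolve
for px in((318.3,216.7),(393.3,231.7),(353,245),(365,245.5)):
    f=lambda q:proj("side",O-.1905*X+q[0]*Y+np.array([0,0,q[1]]))-px
    print(px,np.round(fsolve(f,[.04,.08]),4))
```

```text
(318.3, 216.7) [-0.0525  0.0806]
(393.3, 231.7) [0.1175 0.0805]
(353, 245) [0.0292 0.0263]
(365, 245.5) [0.0568 0.0317]
```

```bash
python3 -m creep '[{"dx":0,"dy":0.004,"dz":0.008,"rx":0,"ry":0,"rz":0,"gripper":0.2},{"dx":0,"dy":0.004,"dz":0.016,"rx":0,"ry":0,"rz":0,"gripper":0.2},{"dx":0,"dy":0.004,"dz":0.023,"rx":0,"ry":0,"rz":0,"gripper":0.2},{"dx":0,"dy":0.004,"dz":0.026,"rx":0,"ry":0,"rz":0,"gripper":0.2},{"dx":0,"dy":0.004,"dz":0.029,"rx":0,"ry":0,"rz":0,"gripper":0.2},{"dx":0,"dy":0.004,"dz":0.032,"rx":0,"ry":0,"rz":0,"gripper":0.2},{"dx":0,"dy":0.0035,"dz":0.035,"rx":0,"ry":0,"rz":0,"gripper":0.2},{"dx":0,"dy":0.003,"dz":0.038,"rx":0,"ry":0,"rz":0,"gripper":0.2}]'
python3 - <<'E'
from h import *
where()
p,d=read_camera("side");cv2.imwrite("pics/s4.png",cv2.resize(p[150:350,240:480,::-1],None,fx=3,fy=3))
E
```

```text
time: 3.52
tool_pos: [0.5387, -0.0845, 0.0472]
tool_rot: [-1.571, 0.0, 0.318]
contact_force: [-0.5, -0.3, 0.1]
opening: 0.0187
t 3.52 ramp tcp mm [-152.3   41.1   47.2] tips z 30.2 rot [-1.571  0.     0.318] F ramp [-0.13  0.54  0.13] op 0.0187
```

View pics/s4.png

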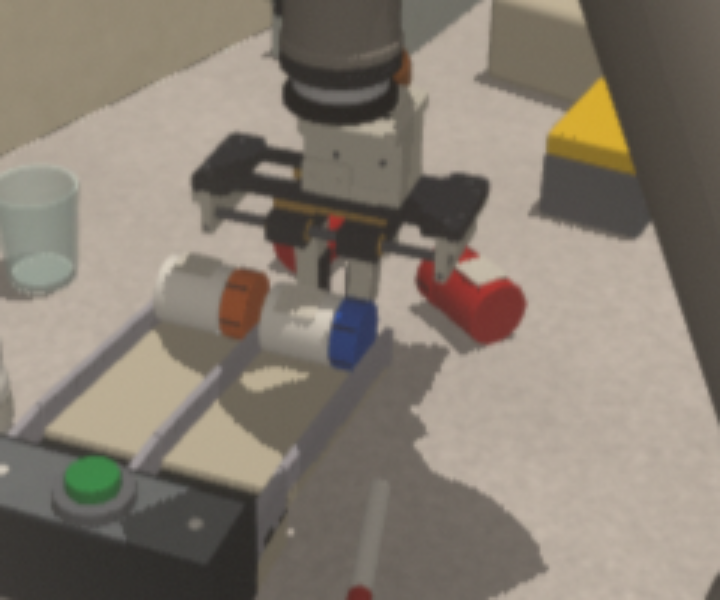

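```bash
python3 -m creep '[{"dx":0,"dy":-0.0004,"dz":0.003,"rx":0,"ry":0,"rz":0,"gripper":0.2},{"dx":0,"dy":-0.001,"dz":0.007,"rx":0,"ry":0,"rz":0,"gripper":0.2},{"dx":0,"dy":-0.0017,"dz":0.012,"rx":0,"ry":0,"rz":0,"gripper":0.2},{"dx":0,"dy":-0.0024,"dz":0.017,"rx":0,"ry":0,"rz":0,"gripper":0.2},{"dx":0,"dy":-0.0031,"dz":0.022,"rx":0,"ry":0,"rz":0,"gripper":0.2},{"dx":0,"dy":-0.0038,"dz":0.027,"rx":0,"ry":0,"rz":0,"gripper":0.2},{"dx":0,"dy":-0.0045,"dz":0.032,"rx":0,"ry":0,"rz":0,"gripper":0.2},{"dx":0,"dy":-0.0052,"dz":0.037,"rx":0,"ry":0,"rz":0,"gripper":0.2},{"dx":0,"dy":-0.0059,"dz":0.042,"rx":0,"ry":0,"rz":0,"gripper":0.2},{"dx":0,"dy":-0.0066,"dz":0.047,"rx":0,"ry":0,"rz":0,"gripper":0.2},{"dx":0,"dy":-0.0073,"dz":0.052,"rx":0,"ry":0,"rz":0,"gripper":0.2},{"dx":0,"dy":-0.0079,"dz":0.056,"rx":0,"ry":0,"rz":0,"gripper":0.2},{"dx":0,"dy":-0.0084,"dz":0.06,"rx":0,"ry":0,"rz":0,"gripper":0.2}]'
python3 - <<'E'
from h import *
where()
p,d=read_camera("side");cv2.imwrite("pics/s5.png",cv2.resize(p[150:350,240:480,::-1],None,fx=3,fy=3))
p,d=read_camera("top");cv2.imwrite("pics/t5.png",cv2.resize(p[180:380,180:380,::-1],None,fx=3,fy=3))
E
```

```text
time: 5.2
tool_pos: [0.5199, -0.0274, 0.0557]
tool_rot: [-1.571, -0.0, 0.319]
contact_force: [0.9, -0.4, -0.1]
opening: 0.0183
t 5.20 ramp tcp mm [-92.2  41.1  55.7] tips z 38.7 rot [-1.571 -0.     0.319] F ramp [-0.65 -0.78 -0.06] op 0.0183
```

View pics/s5.png

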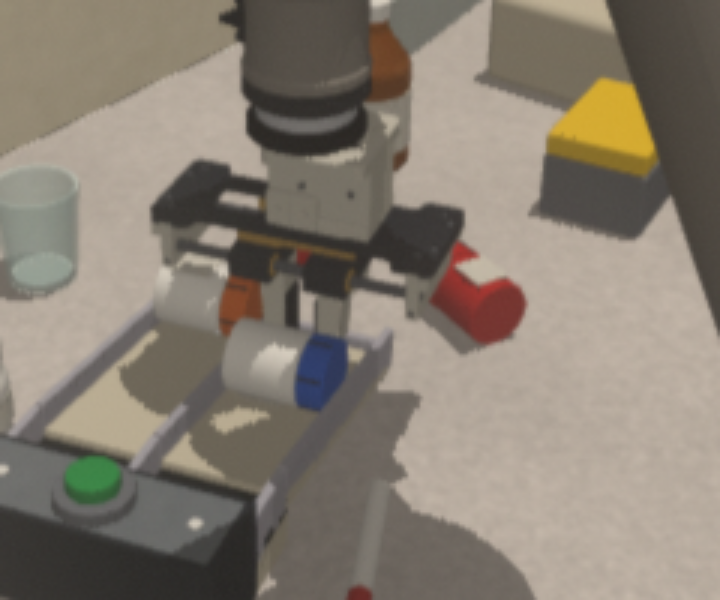

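View pics/t5.png

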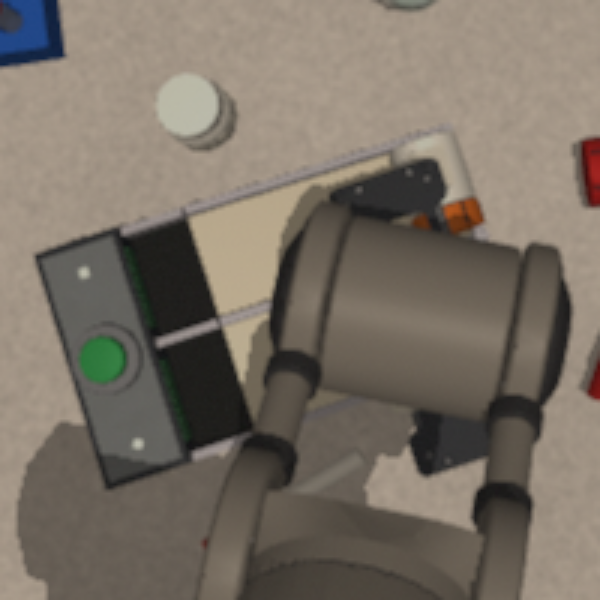

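```bash
python3 -m creep '[{"dx":0,"dy":-0.0004,"dz":0.003,"rx":0,"ry":0,"rz":0,"gripper":0.2},{"dx":0,"dy":-0.001,"dz":0.007,"rx":0,"ry":0,"rz":0,"gripper":0.2},{"dx":0,"dy":-0.0017,"dz":0.012,"rx":0,"ry":0,"rz":0,"gripper":0.2},{"dx":0,"dy":-0.0024,"dz":0.017,"rx":0,"ry":0,"rz":0,"gripper":0.2},{"dx":0,"dy":-0.0031,"dz":0.022,"rx":0,"ry":0,"rz":0,"gripper":0.2},{"dx":0,"dy":-0.0038,"dz":0.027,"rx":0,"ry":0,"rz":0,"gripper":0.2},{"dx":0,"dy":-0.0045,"dz":0.032,"rx":0,"ry":0,"rz":0,"gripper":0.2},{"dx":0,"dy":-0.0052,"dz":0.037,"rx":0,"ry":0,"rz":0,"gripper":0.2},{"dx":0,"dy":-0.0059,"dz":0.042,"rx":0,"ry":0,"rz":0,"gripper":0.2},{"dx":0,"dy":-0.0066,"dz":0.047,"rx":0,"ry":0,"rz":0,"gripper":0.2},{"dx":0,"dy":-0.0073,"dz":0.052,"rx":0,"ry":0,"rz":0,"gripper":0.2},{"dx":0,"dy":-0.008,"dz":0.057,"rx":0,"ry":0,"rz":0,"gripper":0.2},{"dx":0,"dy":-0.0087,"dz":0.062,"rx":0,"ry":0,"rz":0,"gripper":0.2},{"dx":0,"dy":-0.0094,"dz":0.067,"rx":0,"ry":0,"rz":0,"gripper":0.2},{"dx":0,"dy":-0.0101,"dz":0.072,"rx":0,"ry":0,"rz":0,"gripper":0.2},{"dx":0,"dy":-0.0107,"dz":0.076,"rx":0,"ry":0,"rz":0,"gripper":0.2},{"dx":0,"dy":-0.0112,"dz":0.08,"rx":0,"ry":0,"rz":0,"gripper":0.2}]'
python3 - <<'E'
from h import *
where()
p,d=read_camera("side");cv2.imwrite("pics/s6.png",cv2.resize(p[150:350,240:480,::-1],None,fx=3,fy=3))
E
```

```text
time: 7.42
tool_pos: [0.4948, 0.0486, 0.0668]
tool_rot: [-1.571, -0.0, 0.319]
contact_force: [-0.3, -0.2, 0.1]
opening: 0.0186
t 7.42 ramp tcp mm [-12.2  41.   66.8] tips z 49.8 rot [-1.571 -0.     0.319] F ramp [-0.09  0.33  0.08] op 0.0186
```

View pics/s6.png

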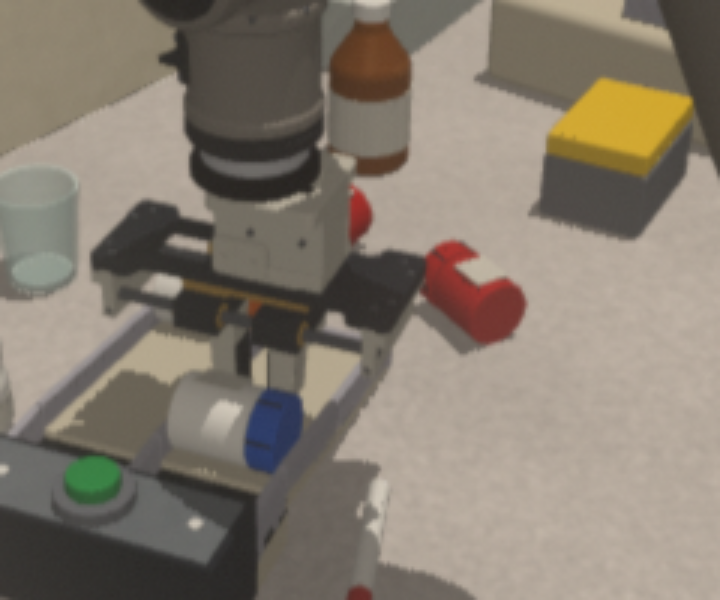

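```bash
python3 -m creep '[{"dx":0,"dy":-0.0004,"dz":0.003,"rx":0,"ry":0,"rz":0,"gripper":0.2},{"dx":0,"dy":-0.001,"dz":0.007,"rx":0,"ry":0,"rz":0,"gripper":0.2},{"dx":0,"dy":-0.0015,"dz":0.011,"rx":0,"ry":0,"rz":0,"gripper":0.2},{"dx":0,"dy":-0.0021,"dz":0.015,"rx":0,"ry":0,"rz":0,"gripper":0.2},{"dx":0,"dy":-0.0027,"dz":0.019,"rx":0,"ry":0,"rz":0,"gripper":0.2},{"dx":0,"dy":-0.0031,"dz":0.022,"rx":0,"ry":0,"rz":0,"gripper":0.2},{"dx":0,"dy":-0.0034,"dz":0.024,"rx":0,"ry":0,"rz":0,"gripper":0.2},{"dx":0,"dy":-0.0036,"dz":0.026,"rx":0,"ry":0,"rz":0,"gripper":0.2},{"dx":0,"dy":-0.0039,"dz":0.028,"rx":0,"ry":0,"rz":0,"gripper":0.2},{"dx":0,"dy":-0.0042,"dz":0.03,"rx":0,"ry":0,"rz":0,"gripper":0.2},{"dx":0,"dy":-0.0045,"dz":0.032,"rx":0,"ry":0,"rz":0,"gripper":0.2},{"dx":0,"dy":-0.0048,"dz":0.034,"rx":0,"ry":0,"rz":0,"gripper":0.2},{"dx":0,"dy":-0.0048,"dz":0.034,"rx":0,"ry":0,"rz":0,"gripper":0.2}]'
python3 - <<'E'
from h import *
where()
p,d=read_camera("side");cv2.imwrite("pics/s7.png",cv2.resize(p[150:350,240:480,::-1],None,fx=3,fy=3))
p,d=read_camera("top");cv2.imwrite("pics/t7.png",cv2.resize(p[180:380,180:380,::-1],None,fx=3,fy=3))
E
```

```text
time: 9.1
tool_pos: [0.4842, 0.0807, 0.0716]
tool_rot: [-1.571, 0.0, 0.319]
contact_force: [0.2, -0.5, -0.0]
opening: 0.0183
t 9.10 ramp tcp mm [21.7 41.1 71.6] tips z 54.6 rot [-1.571  0.     0.319] F ramp [-0.54  0.   -0.  ] op 0.0183
```

View pics/s7.png

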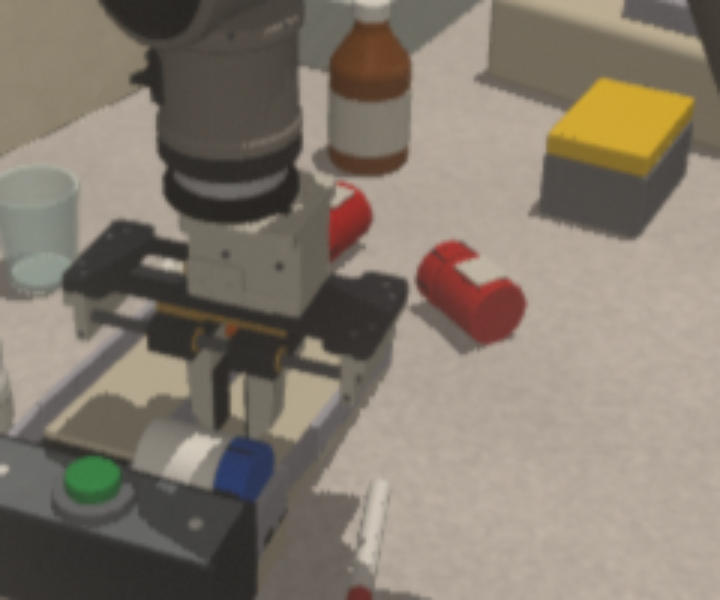

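View pics/t7.png

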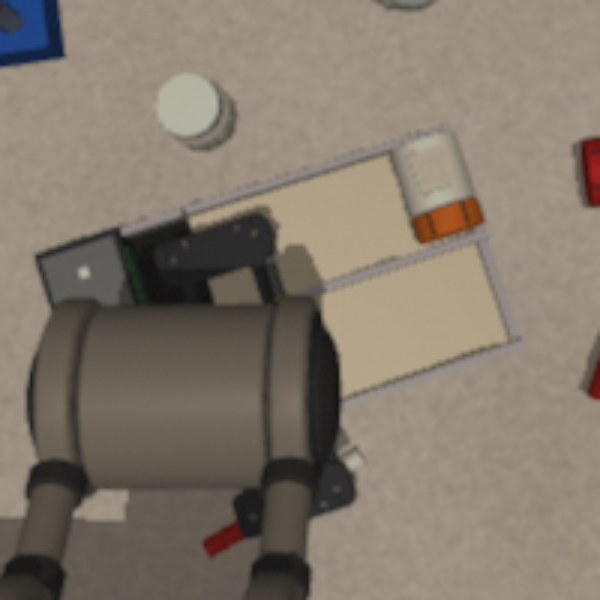

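Run:
```python
from h import *
for x,z in((.0695,.058),(.056,.060),(.05,.064),(.045,.0633)):
    P=O+x*X+.066*Y+np.array([0,0,z]);print(x,(proj("side",P)-[240,150])*3)
    P=O+x*X+.076*Y+np.array([0,0,z]);print(x,"cap",(proj("side",P)-[240,150])*3)
p=cv2.imread("pics/s7.png")[:,:,::-1].copy();print(blobs(p,(105,130,40),(125,255,255),60)[0])
p=cv2.imread("pics/s6.png")[:,:,::-1].copy();print(blobs(p,(105,130,40),(125,255,255),60)[0])
x=-.0122+.0345;P=O+x*X+.066*Y+np.array([0,0,.039+.02475-.1405*(.05-x)]);print(x,(proj("side",P)-[240,150])*3)
```

```text
0.0695 [242.69157437 479.55639957]
0.0695 cap [258.57847073 483.81565908]
0.056 [251.79098677 462.96225905]
0.056 cap [267.54600934 467.11230129]
0.05 [255.69199467 451.55825431]
0.05 cap [271.41648914 455.65215292]
0.045 [259.02462215 447.47810149]
0.045 cap [274.68831489 451.53711507]
[([234.3, 473.2], [217, 454, 36, 41, 986])]
[([265.2, 425.5], [249, 406, 33, 43, 909]), ([260.7, 457.0], [247, 447, 27, 21, 393])]
0.0223 [273.77601654 429.76900367]
```

```bash
python3 -m creep '[{"dx":0,"dy":-0.001,"dz":-0.003,"rx":0,"ry":0,"rz":0,"gripper":0.2},{"dx":0,"dy":-0.01,"dz":-0.005,"rx":0,"ry":0,"rz":0,"gripper":0.2},{"dx":0,"dy":-0.04,"dz":-0.005,"rx":0,"ry":0,"rz":0,"gripper":0.2},{"dx":0,"dy":-0.08,"dz":-0.005,"rx":0,"ry":0,"rz":0,"gripper":0},{"dx":0,"dy":-0.12,"dz":-0.05,"rx":0,"ry":0,"rz":0,"gripper":0},{"dx":0,"dy":-0.12,"dz":-0.1,"rx":0,"ry":0,"rz":0,"gripper":0},{"dx":0,"dy":-0.12,"dz":-0.1,"rx":0,"ry":0,"rz":0,"gripper":0}]'
python3 - <<'E'
from h import *
go(.1265,0,.12)
p,d=read_camera("side");cv2.imwrite("pics/s8f.png",p[:,:,::-1]);cv2.imwrite("pics/s8.png",cv2.resize(p[200:380,210:450,::-1],None,fx=3,fy=3))
p,d=read_camera("top");cv2.imwrite("pics/t8f.png",p[:,:,::-1]);cv2.imwrite("pics/t8.png",cv2.resize(p[200:370,180:380,::-1],None,fx=3.5,fy=3.5))
E
```

```text
time: 10.07
tool_pos: [0.5166, -0.0173, 0.1927]
tool_rot: [-1.573, -0.002, 0.315]
contact_force: [-1.0, -0.1, -0.6]
opening: 0.0002
t 10.07 ramp tcp mm [-81.5  41.  192.7] tips z 175.7 rot [-1.573 -0.002  0.315] F ramp [ 0.25  0.92 -0.6 ] op 0.0002
world [0.49  0.193 0.12 ] shift [0.04   0.0724 0.2083] rotvec [ 0.0018 -0.004   0.0019]
```

View pics/s8.png

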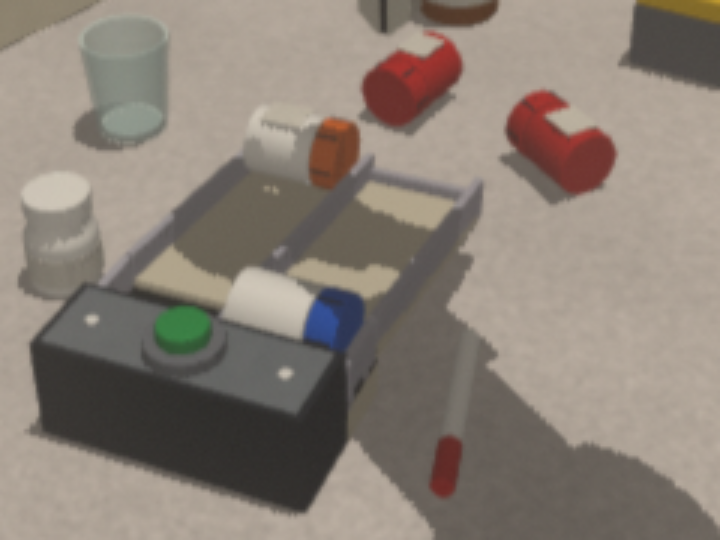

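View pics/t8.png

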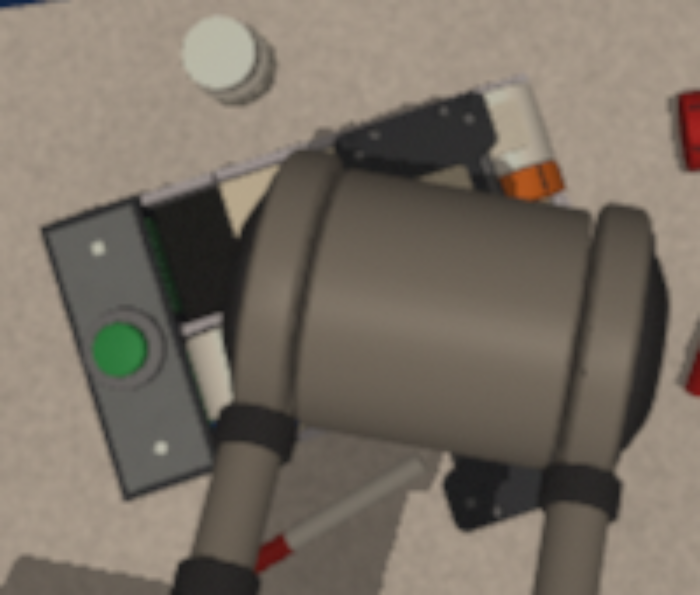

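The pot lies in the dip against the reader: at (215,370) in the top crop and (295,310) in the side crop. The orange pot has not moved. Next is the button.

```bash
python3 -m creep '[{"dx":0.008,"dy":0,"dz":0.042,"rx":0,"ry":0,"rz":0,"gripper":0},{"dx":0.016,"dy":0,"dz":0.084,"rx":0,"ry":0,"rz":0,"gripper":0},{"dx":0.024,"dy":0,"dz":0.126,"rx":0,"ry":0,"rz":0,"gripper":0},{"dx":0.032,"dy":0,"dz":0.168,"rx":0,"ry":0,"rz":0,"gripper":0},{"dx":0.04,"dy":0,"dz":0.208,"rx":0,"ry":0,"rz":0,"gripper":0},{"dx":0.04,"dy":0.035,"dz":0.208,"rx":0,"ry":0,"rz":0,"gripper":0},{"dx":0.04,"dy":0.065,"dz":0.208,"rx":0,"ry":0,"rz":0,"gripper":0},{"dx":0.04,"dy":0.072,"dz":0.208,"rx":0,"ry":0,"rz":0,"gripper":0},{"dx":0.04,"dy":0.072,"dz":0.208,"rx":0,"ry":0,"rz":0,"gripper":0}]'
python3 - <<'E'
from h import *
go(.1265,0,.106)
p,d=read_camera("side");cv2.imwrite("pics/s9.png",cv2.resize(p[200:380,210:450,::-1],None,fx=3,fy=3))
E
```

```text
time: 11.3
tool_pos: [0.4882, 0.1962, 0.1198]
tool_rot: [-1.571, 0.0, 0.319]
contact_force: [0.0, -0.3, 1.1]
opening: 0.0004
t 11.30 ramp tcp mm [130.1   1.2 119.8] tips z 102.8 rot [-1.571  0.     0.319] F ramp [-0.28  0.06  1.11] op 0.0004
world [0.49  0.193 0.106] shift [ 0.0012  0.0138 -0.0036] rotvec [-0.0001  0.0006 -0.0004]
```

View pics/s9.png

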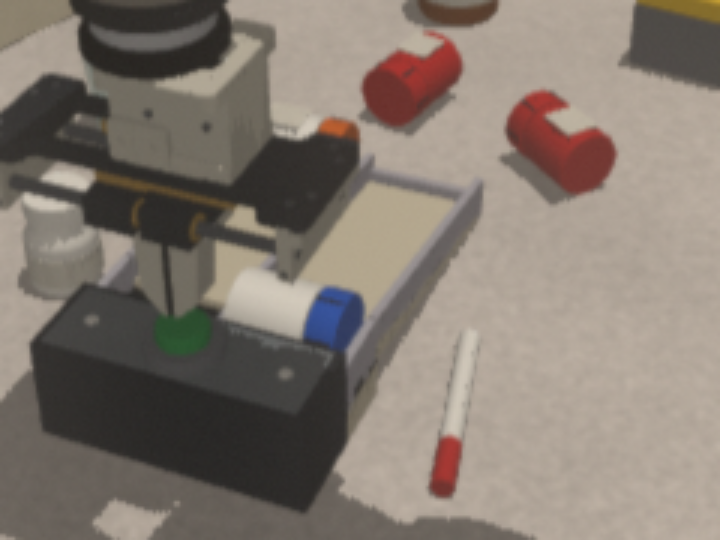

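```bash
python3 -m creep '[{"dx":0.001,"dy":0.005,"dz":-0.0035,"rx":0,"ry":0,"rz":0,"gripper":0},{"dx":0.001,"dy":0.011,"dz":-0.0035,"rx":0,"ry":0,"rz":0,"gripper":0},{"dx":0.001,"dy":0.014,"dz":-0.0035,"rx":0,"ry":0,"rz":0,"gripper":0},{"dx":0.001,"dy":0.017,"dz":-0.0035,"rx":0,"ry":0,"rz":0,"gripper":0},{"dx":0.001,"dy":0.019,"dz":-0.0035,"rx":0,"ry":0,"rz":0,"gripper":0},{"dx":0.001,"dy":0.0205,"dz":-0.0035,"rx":0,"ry":0,"rz":0,"gripper":0},{"dx":0.001,"dy":0.0205,"dz":-0.0035,"rx":0,"ry":0,"rz":0,"gripper":0}]'; python3 -c "
from h import *
where()"
```

```text
time: 12.22
tool_pos: [0.4904, 0.1926, 0.0993]
tool_rot: [-1.571, 0.0, 0.319]
contact_force: [-1.2, -2.2, 4.5]
opening: 0.0003
t 12.22 ramp tcp mm [126.    0.2  99.3] tips z 82.3 rot [-1.571  0.     0.319] F ramp [-1.71  1.81  4.52] op 0.0003
```

```bash
python3 -m creep '[{"dx":0,"dy":0.001,"dz":0,"rx":0,"ry":0,"rz":0,"gripper":0},{"dx":0,"dy":0.0015,"dz":0,"rx":0,"ry":0,"rz":0,"gripper":0},{"dx":0,"dy":0.0015,"dz":0,"rx":0,"ry":0,"rz":0,"gripper":0}]'; python3 -c "
from h import *
where()"
```

```text
time: 12.6
tool_pos: [0.4904, 0.1926, 0.099]
tool_rot: [-1.571, -0.001, 0.319]
contact_force: [-4.9, -3.6, 15.1]
opening: 0.0001
t 12.60 ramp tcp mm [1.259e+02 1.000e-01 9.900e+01] tips z 82.0 rot [-1.571e+00 -1.000e-03  3.190e-01] F ramp [-1.93  5.77 15.07] op 0.0001
```

The force rose to 15 N with no further travel, so the button is bottomed. I release it and back off.

```bash
python3 -m creep '[{"dx":0,"dy":-0.003,"dz":0,"rx":0,"ry":0,"rz":0,"gripper":0},{"dx":0,"dy":-0.01,"dz":0,"rx":0,"ry":0,"rz":0,"gripper":0},{"dx":0,"dy":-0.04,"dz":0,"rx":0,"ry":0,"rz":0,"gripper":0},{"dx":0,"dy":-0.09,"dz":0,"rx":0,"ry":0,"rz":0,"gripper":0},{"dx":0,"dy":-0.12,"dz":0.06,"rx":0,"ry":0,"rz":0,"gripper":0},{"dx":0,"dy":-0.12,"dz":0.12,"rx":0,"ry":0,"rz":0,"gripper":0},{"dx":0,"dy":-0.12,"dz":0.16,"rx":0,"ry":0,"rz":0,"gripper":0},{"dx":0,"dy":-0.12,"dz":0.16,"rx":0,"ry":0,"rz":0,"gripper":0}]'
python3 - <<'E'
from h import *
where()
p,d=read_camera("side");cv2.imwrite("pics/s10.png",cv2.resize(p[200:380,210:450,::-1],None,fx=3,fy=3))
p,d=read_camera("top");cv2.imwrite("pics/t10.png",cv2.resize(p[200:370,180:380,::-1],None,fx=3.5,fy=3.5))
print(blobs(p,(50,100,50),(75,255,255),60)[0],blobs(p,(105,130,60),(125,255,255),60)[0],blobs(p,(5,150,120),(16,255,255))[0])
print("pred pot/lid px top",proj("top",O+.0695*X+.041*Y+np.array([0,0,.083])),proj("top",O+.0695*X+.066*Y+np.array([0,0,.07])))
E
```

```text
time: 13.6
tool_pos: [0.439, 0.3473, 0.2174]
tool_rot: [-1.57, -0.0, 0.323]
contact_force: [-0.1, -0.3, -0.3]
opening: 0.0005
t 13.60 ramp tcp mm [289.    0.5 217.4] tips z 200.4 rot [-1.57  -0.     0.323] F ramp [-0.26  0.2  -0.26] op 0.0005
[([627.7, 210.5], [610, 201, 30, 23, 486]), ([609.6, 217.4], [604, 208, 17, 16, 81]), ([213.8, 299.4], [207, 292, 15, 16, 181])] [([576.5, 120.9], [547, 107, 60, 29, 1224]), ([158.1, 183.3], [115, 156, 86, 54, 2798]), ([252.5, 321.3], [241, 314, 24, 16, 219])] [([329.1, 252.8], [323, 248, 13, 11, 98])]
pred pot/lid px top [247.42604391 309.9239069 ] [252.24883458 321.23499182]
```

View pics/s10.png

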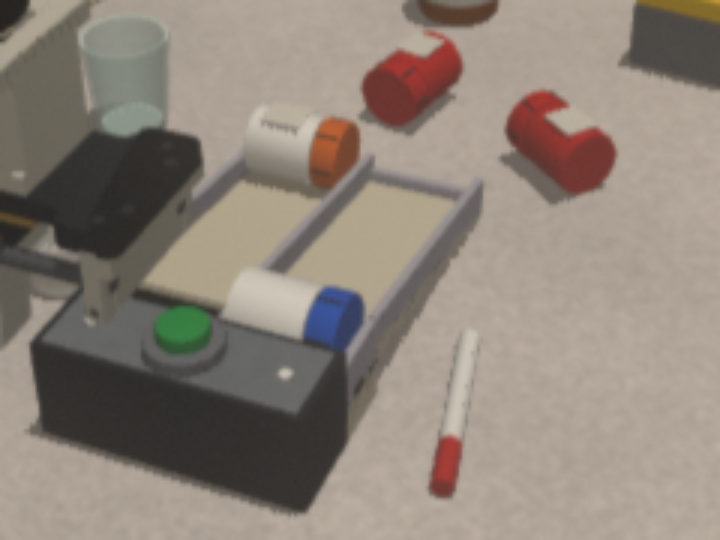

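View pics/t10.png

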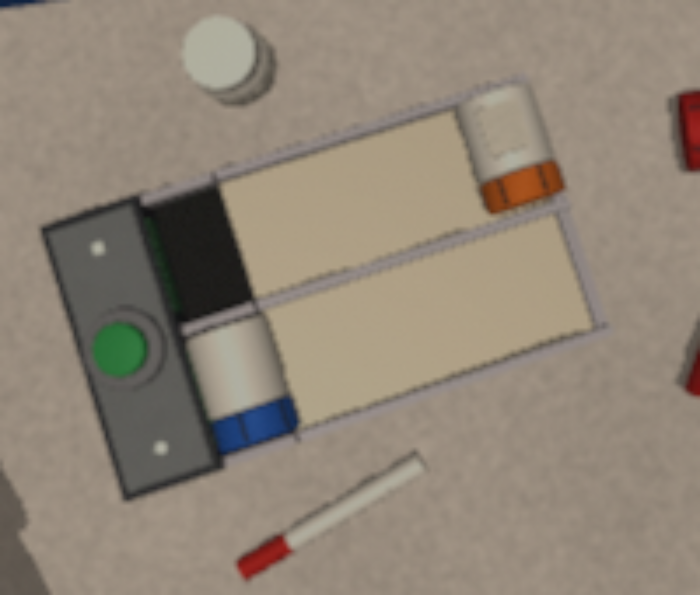

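The lid sits at (252.5,321.3) against a predicted (252.2,321.2). The button is up, the orange lid has moved 0.1 px, and the white pot and marker are where they were.

```bash
python3 -c "
from cell import robot
print(robot.hand_in())"
```

```text
the job is handed in; nothing more can be done
None
```

I pushed the blue-lidded pot up its lane with the fingertips until it dropped into the dip against the reader. I then pressed the green button and released it, and handed the job in at about 13.7 s of the 48 s allowed.

- **Pot:** the last top picture puts its lid within 0.3 px of the position calculated for a pot touching the reader, lying square across the lane. While pushing, the wrist force stayed around 1 N or less at every reading.
- **Button:** the tips went down about 6 mm from the nominal button height, and the force then rose to 15 N with no further travel, so it was fully down. The pictures show it up again afterwards. I had no direct reading of the button's travel.
- **Other things:** the orange pot moved by about 0.1 px, and the white pot and marker look unchanged in the pictures. I did not measure the beaker, amber bottle, tube rack or tip box separately, but the arm never went near them at low height.
- **Checks that failed or disagreed:**
    - My first move was refused because its rows lacked some keys; nothing moved.
    - The side view, taken right after the drop, first put the pot 2 to 3 mm short of the reader, partly hidden behind it. The later top view settled this.
    - The two cameras differed by 3 to 4 mm on the button's position, and I went by the top camera.

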